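Snap the narrow sample carrier into its dock

TASK

Two grey sample carriers with upright black handles stand on the bench. Take the narrow one by its handle, set it down in the open end of the aluminium dock between the guide rails with its raised ridge leading, and slide it in under the spring catch until the catch clicks down behind the ridge; then let go. Leave the wide carrier where it stands.

Things in the scene. Friction and masses are not known exactly. Their poses are not given: they have to be found in the camera images.
- carrier_handle (a point): Narrow carrier, 0.2 kg: grey plate 100 (x) x 60 (y) x 14 mm, upright black handle. This point: middle of the handle, 45 mm above the underside. Handle 36 long (x), 18 thick (y: grasp across it), 14 to 68 mm above the underside. +x points to the ridge, 69 to 77 mm ahead, its top 28 mm above the underside. Plate ends: 80 mm ahead, 20 mm behind. z up.
- wide_handle (a point): Bystander, not to be shifted: a carrier with the same length, handle, ridge and heights, but 106 mm wide, too wide for the dock. Same point and axes as on the narrow one.
- dock: Fixed aluminium dock. Origin: bench level, centre line; +x = slide-in direction, z up. Floor 6 mm high, from x -130 mm. Rails 21 mm high, 90 mm apart, flaring to 120 mm at the open end (x -118). Channel open above: lower a carrier in with handle point at x -105. End wall face x +63. Home: handle point at x -27 (ridge on catch) to -17 mm (on end wall), z 51.
- catch (a joint): Spring catch over the dock's far end: bent steel strip 42 mm wide, top 48 mm above the bench; angle in rad, 0 = down, grows as it lifts (limit 0.6). Its lip slants down to a bend 26 mm above the bench at dock x +40 mm. A ridge sliding in meets the lip with the handle point near x -55, lifts it to about 0.2 with 2 to 6 N of push, and it springs back to 0 behind the ridge.
There are look-alikes about, which are no part of the job. Leave any green or purple look-alike of the part that bears carrier_handle alone.

How it is judged:
By the outcome, as a careful person would: the job done as asked, in the order asked, and still so for the second after the job is handed in, with the robot touching nothing.
It also fails if it takes over 38 s, if anything falls off the work surface, if the arm or the gripper's body presses on something with over 40 N, if the wrist force passes 120 N, or if a joint passes its speed limit or range.

ROBOT

A 6-joint arm with a two-finger parallel gripper is mounted at the origin on a cart in front of the work surface, level with it; the furniture and walls round the work are solid. World frame = base frame: x ahead of the robot, y to its left, z up, the work surface at z = 0. Lengths are in mm, angles in degrees, forces in N, time in s.
With the tool pointing down it reaches from about 325 to 850 mm from the base axis. Payload 4.4 kg.
Tool frame: the origin (TCP) lies on the front face of the gripper's body, between the roots of the fingers; the fingertips stand 97 mm ahead of it and the grasp point (between the pads) lies 78 mm ahead of it; z points along the fingers, y is the line along which they close (so a half turn about z gives the same grasp; the last joint's range is limited). The gripper opens to 94 mm and grips with 3 to 60 N. Pads are 16 mm wide; open, the fingers measure 119 mm over their backs; the gripper's body (75 mm by 177 mm) begins 78 mm behind the grasp point.
Start: joints at [-84.196, 11.837, 88.321, -0, 79.842, -8.623], TCP at [143.247, -556.874, 302.647] pointing down, gripper open.
Joint ranges: [-156.59, 156.59], [-49.26, 127.26], [12.9, 141.05], [-63.56, 243.56], [4.71, 150.69], [-161.64, 161.64]. Speed limits (degrees/s): [159.86, 159.86, 180, 180, 180, 180].

INTERFACE

Orientations are given as [roll, pitch, yaw] about the fixed x, y, z axes, in that order (R = Rz(yaw) Ry(pitch) Rx(roll)).
In Python, from plant import ctrl gives the robot as it stands. The module is installed in compiled form; this text tells all that it offers.
- The arm moves only by the tool step_arm, never from a script. Its argument "plan" is one flat list of numbers, 4 for each row, row after row: the shift along the tool's x, y, z in mm, then the turn about the tool's z in rad. A call has 1 to 12 rows; each row shifts and turns the commanded pose from where the row before left it, along the tool's axes as they then stand; what a row does not reach is not made up. A row lasts 1/10 s, in which the tool goes at most 50 mm and 8.59 degrees, less where a joint would pass 70% of its speed; a pose out of reach is approached as far as the arm can. A call with a gripper value outside its range is refused whole. "jaw" is the closure in counts, from 0 (fully open) to 255 (shut), set as the call begins (left out, the last holds). The fingers move at their own pace and stop on an object; the grip force is fixed at half the most. Time passes only in rows, so rows that do not move let the fingers close. It gives the time, the measured TCP pose, the force, the opening and the grip force at its end, in the units of the state.
- ctrl.get_obs(): the state, without advancing time (a new reading comes with each control period).
- ctrl.snapshot(name): name is "side" or "top"; returns a dict with "color" (480x640x3 uint8, red, green, blue), "vfov" (degrees; the focal length in pixels is half the picture's height over the tangent of half this angle, whatever the lens; pixels are square), "cx", "cy" (the principal point, pixels), "k1" (the pictures are not rectified: a ray, as slopes to the right and down, at radius r is drawn at 1 + k1 r^2 times it, then the intrinsics apply), "eye" and "attitude" of the camera in the world. Camera axes: x right, y down, z forward; pixel columns grow to the right and rows downward; lengths in mm; the calibration is good to about 2 mm. A picture is of the moment at which its call begins. There is no depth.
- ctrl.close_job(): hands the job in; it is judged then, once.
The state is a dict: "time": time; "q": joint angles; "joint_vel": joint speeds; "joint_torque": joint torques, N m; "position": TCP position; "ee_rot": TCP orientation; "force": force on the tool from outside, world axes, zero at the start; "torque": the same for the moment, N m; "finger_gap": opening from 0.0 (shut) to 1.0 (fully open); "grasp_force": force on a finger pad.
Only numpy, scipy, OpenCV 4.12 (cv2) and the standard library are available. Lean on these libraries where they do the work, as an engineer would, in place of code of your own. Each camera call takes 0.05 s, during which the arm holds its last target. There are 200 camera calls.

## Working session

There is one attempt and no reset: what is moved stays moved. The work goes in short steps, Python scripts to look and compute and a tool call to move; the robot and the scene stay as the last step left them, time stands still between calls to the robot, and variables do not carry over. Pictures are saved under pics/ and viewed, at most 10 in all, crops included, and the job is handed in when it is done.

Besides the shell and the picture viewer there is one more tool, called after "Emit:" as name(argument=value, ...) on one line, values as JSON. step_arm: Moves the arm, as the interface text tells. Its arguments: {"type":"object","properties":{"plan":{"type":"array"},"jaw":{"type":"number"}},"required":["plan"]}

```bash
mkdir -p pics; cat > h.py <<'E'
import numpy as np, cv2
from plant import ctrl
from scipy.spatial.transform import Rotation as R
def snap(n):
    s=ctrl.snapshot(n); return s
def K(s):
    f=240/np.tan(np.radians(s["vfov"])/2); return f
def att(s):
    a=np.array(s["attitude"],float)
    return a if a.shape==(3,3) else R.from_euler('xyz',a,degrees=True).as_matrix()
def ray(s,u,v):
    f=K(s); d=np.array([(u-s["cx"])/f,(v-s["cy"])/f]); x=d.copy()
    for _ in range(30): x=d/(1+s["k1"]*(x@x))
    r=att(s)@np.array([x[0],x[1],1]); return np.array(s["eye"],float),r
def plane(s,u,v,z):
    e,r=ray(s,u,v); return e+r*(z-e[2])/r[2]
def proj(s,p):
    c=att(s).T@(np.array(p,float)-np.array(s["eye"])); x=c[:2]/c[2]; x=x*(1+s["k1"]*(x@x)); return x*K(s)+[s["cx"],s["cy"]]
E
python3 - <<'E'
from h import *
import pickle
o=ctrl.get_obs(); print({k:np.round(o[k],3) for k in ("time","position","ee_rot","force","finger_gap")})
for n in("top","side"):
    s=snap(n); pickle.dump(s,open(n+"0.pkl","wb"))
    print(n,{k:v for k,v in s.items() if k!="color"}); cv2.imwrite(f"pics/{n}0.png",s["color"][...,::-1])
E
```

```text
{'time': np.float64(0.0), 'position': array([ 143.176, -556.287,  301.507]), 'ee_rot': array([-1.79873e+02, -2.00000e-02,  1.44250e+01]), 'force': array([0.186, 0.816, 0.404]), 'finger_gap': np.float64(1.0)}
top {'vfov': 50.82477543589274, 'cx': 314.96506014688106, 'cy': 237.0764792862226, 'k1': -0.13728419958574598, 'eye': array([ 471.9560493 ,  -13.96940445, 1246.27879765]), 'attitude': array([-177.40011202,    0.6700713 ,  -88.3475704 ])}
side {'vfov': 44.947457256998256, 'cx': 327.1656914607297, 'cy': 245.76589513339582, 'k1': 0.043822658833949917, 'eye': array([ 438.53459946,  553.35926594, 1001.68794819]), 'attitude': array([-147.99075333,    0.37325632, -171.54474768])}
```

View pics/top0.png

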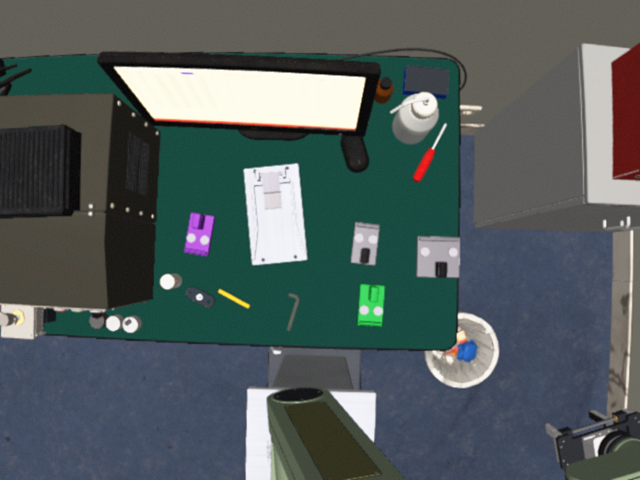

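View pics/side0.png

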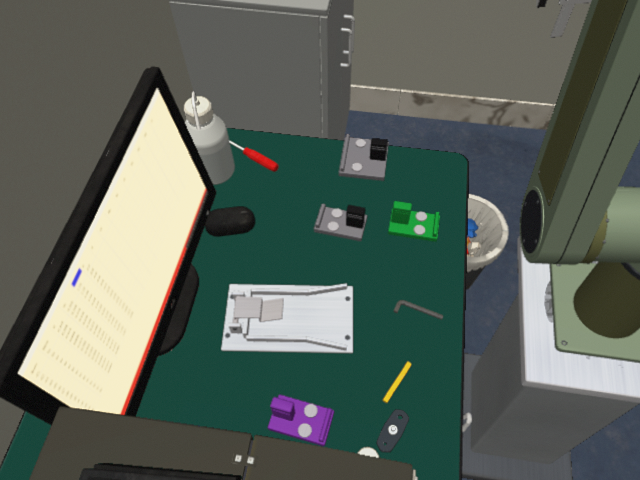

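Grey candidates in the top view are (365,243), the narrow one, and (438,256), about 1.6 times as wide. The green look-alike is at (371,305) and the purple one at (199,234). The dock is at (275,215), with its catch at the far end, at about (270,180). The piece at (365,243) fits: it is grey and narrow, its handle is at the near end and its ridge at the far end. I'll confirm this in a crop.

```bash
python3 - <<'E'
from h import *
import pickle
t=pickle.load(open("top0.pkl","rb"))["color"][...,::-1]; s=pickle.load(open("side0.pkl","rb"))["color"][...,::-1]
a=cv2.resize(t[150:275,235:470],None,fx=3.3,fy=3.3,interpolation=cv2.INTER_CUBIC)[:,:780]
b=cv2.resize(s[125:250,300:450],None,fx=3.3,fy=3.3,interpolation=cv2.INTER_CUBIC)
cv2.imwrite("pics/c1.png",a)
c=cv2.resize(s[275:360,215:360],None,fx=2.0,fy=2.0,interpolation=cv2.INTER_CUBIC)
m=np.zeros((412,800,3),np.uint8); m[:b.shape[0],:b.shape[1]]=b[:412]; m[:c.shape[0],500:500+c.shape[1]]=c
cv2.imwrite("pics/c2.png",m)
E
```

```text
(no output)
```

View pics/c1.png

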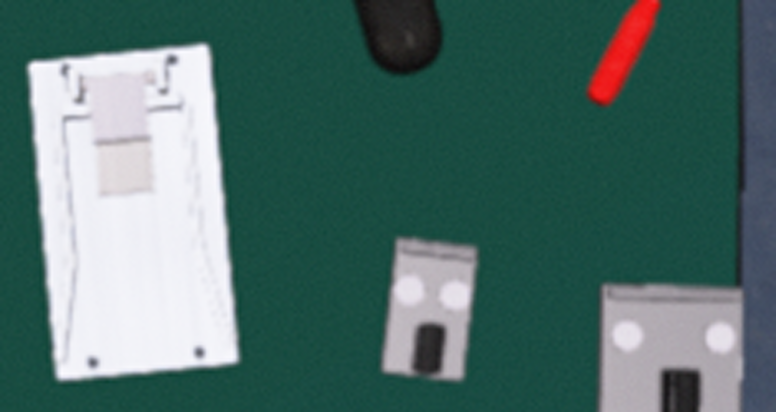

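View pics/c2.png

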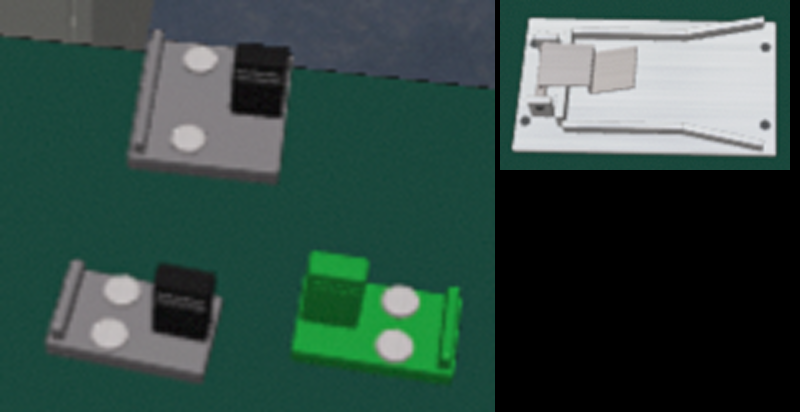

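The crops confirm the choice. The piece centred at top-view (365,243) is the narrow grey carrier, with its handle near the robot and its ridge at the far end, toward +x. The wide one is at its right, and the dock's open end faces the robot. Next I'll measure both.

```bash
python3 - <<'E'
from h import *
import pickle
def rect(s,m,z,name):
    c=max(cv2.findContours(m,cv2.RETR_EXTERNAL,cv2.CHAIN_APPROX_NONE)[0],key=cv2.contourArea)
    h=c[:,0,:]
    w=np.array([plane(s,u,v,z)[:2] for u,v in h],np.float32)
    r=cv2.minAreaRect(w); b=cv2.boxPoints(r)
    print(name,z,"ctr",np.round(r[0],1),"size",np.round(r[1],1),"ang",round(r[2],2)); print(np.round(b,1).tolist())
def mask(s,lo,hi,box):
    hsv=cv2.cvtColor(s["color"],cv2.COLOR_RGB2HSV); m=cv2.inRange(hsv,lo,hi); k=np.zeros_like(m); x0,y0,x1,y1=box; k[y0:y1,x0:x1]=m[y0:y1,x0:x1]; return cv2.morphologyEx(k,cv2.MORPH_CLOSE,np.ones((5,5)))
def blobc(s,m,z,name):
    c=max(cv2.findContours(m,cv2.RETR_EXTERNAL,cv2.CHAIN_APPROX_NONE)[0],key=cv2.contourArea); M=cv2.moments(c); u,v=M['m10']/M['m00'],M['m01']/M['m00']
    r=cv2.minAreaRect(c); print(name,np.round([u,v],1),np.round(plane(s,u,v,z),1),r, "bbox",cv2.boundingRect(c))
t=pickle.load(open("top0.pkl","rb")); s=pickle.load(open("side0.pkl","rb"))
G=((0,0,70),(180,80,255))
rect(t,mask(t,(0,0,0),(180,70,255),(340,215,390,275)),14,"narrow top(all incl handle)")
rect(t,mask(t,*G,(240,155,312,272)),6,"dock top")
rect(s,mask(s,*G,(215,275,360,360)),6,"dock side")
blobc(t,mask(t,(0,0,0),(180,255,50),(350,235,380,270)),68,"handle top")
# handle top-face cast + side
blobc(s,mask(s,(0,0,0),(180,255,55),(340,195,372,235)),50,"handle side")
for x in (t,s): print(x["color"][225 if x is t else 215, 363 if x is t else 335])
E
```

```text
narrow top(all incl handle) 14 ctr [ 515.6 -119.9] size [ 63.1 102.6] ang 84.78
[[461.6000061035156, -146.60000610351562], [563.7999877929688, -156.0], [569.5999755859375, -93.0999984741211], [467.3999938964844, -83.80000305175781]]
dock top 6 ctr [582.7 103.2] size [244.7 141.8] ang 7.1
[[452.5, 158.5], [470.1000061035156, 17.799999237060547], [712.9000244140625, 48.0], [695.4000244140625, 188.6999969482422]]
dock side 6 ctr [585.4 103. ] size [242.6 144. ] ang 7.3
[[455.8999938964844, 159.0], [474.20001220703125, 16.200000762939453], [714.7999877929688, 47.0], [696.5, 189.8000030517578]]
handle top [364.9 255.2] [ 486.  -116.3   68. ] ((364.94403076171875, 255.30801391601562), (6.08210563659668, 13.14808177947998), 10.304845809936523) bbox (361, 249, 8, 14)
handle side [355.  215.8] [ 487.4 -112.1   50. ] ((354.6346130371094, 215.8269500732422), (18.827146530151367, 20.98442268371582), 11.309932708740234) bbox (346, 205, 20, 23)
[157 151 157]
[194 190 191]
```

```bash
cat >> h.py <<'E'
DY=7.2; DO=np.array([592,104.3,0]); CY=-5.2; CH=np.array([485.8,-117,45])
def dock(p): return R.from_euler('z',DY,degrees=True).as_matrix().T@(np.array(p)-DO)
def todock(p): return R.from_euler('z',DY,degrees=True).as_matrix()@np.array(p,float)+DO
def delta(target_grasp,yaw):
    """tool-frame shift (after turning to yaw) and turn for the grasp point to reach target"""
    o=ctrl.get_obs(); Rm=R.from_euler('xyz',o["ee_rot"],degrees=True); y=o["ee_rot"][2]
    T=R.from_euler('xyz',[180,0,yaw],degrees=True).as_matrix()
    g=np.array(o["position"])+Rm.as_matrix()@[0,0,78]
    print("t",round(float(o["time"]),2),"pos",np.round(o["position"],1),"rot",np.round(o["ee_rot"],2),"F",np.round(o["force"],1),"gap",np.round(o["finger_gap"],3),"grip",np.round(o["grasp_force"],1))
    print("grasp dock-frame",np.round(dock(g),1),"shift",np.round(T.T@(np.array(target_grasp)-g),1),"turn rad",round(np.radians(y-yaw),3))
E
python3 - <<'E'
from h import *
import pickle
t=pickle.load(open("top0.pkl","rb")); s=pickle.load(open("side0.pkl","rb"))
P=lambda x,y:(235+x/3.3,150+y/3.3)
for q in ((100,194),(153,190)): print("lip end top",[np.round(dock(plane(t,*P(*q),z)),1).tolist() for z in (30,40)])
for q in ((592,93),(635,86),(637,47)): print("side lip",[np.round(dock(plane(s,215+(q[0]-500)/2,275+q[1]/2,z)),1).tolist() for z in (30,40)])
print(np.round([dock(plane(t,*P(*q),48)) for q in ((83,73),(145,70))],1).tolist())
delta(CH+[0,0,60],CY)
E
```

```text
lip end top [[2.4, 19.7, 30.0], [1.3, 18.7, 40.0]]
lip end top [[1.5, -19.4, 30.0], [0.4, -20.1, 40.0]]
side lip [[40.9, 22.8, 30.0], [39.4, 27.3, 40.0]]
side lip [[2.1, 15.1, 30.0], [1.1, 19.7, 40.0]]
side lip [[2.7, -24.7, 30.0], [1.7, -19.7, 40.0]]
[[89.8, 22.3, 48.0], [87.4, -22.9, 48.0]]
t 0.1 pos [ 143.2 -556.3  301.6] rot [-1.7988e+02 -2.0000e-02  1.4430e+01] F [-0.4 -0.5  0.5] gap 1.006 grip 0.0
grasp dock-frame [-528.1 -599.   223.6] shift [ 301.4 -468.4  118.6] turn rad 0.343
```

Emit:
step_arm(plan=[0,0,0,0.114,0,0,0,0.114,0,0,0,0.114,25,-39,0,0,25,-39,0,0,25,-39,0,0,25,-39,0,0,25,-39,0,0,25,-39,0,0,25,-39,0,0,25,-39,0,0,25,-39,0,0], jaw=0)

```text
time: 1.3
position: [399.6, -225.7, 302.4]
ee_rot: [-180.0, 0.0, -5.2]
force: [1.6, -0.7, 0.2]
finger_gap: 0.999
grasp_force: 0.0
```

```bash
python3 - <<'E'
from h import *
d=R.from_euler('z',CY,degrees=True).as_matrix()@[-5,0,0]
delta(CH+d+[0,0,3],CY)
E
```

```text
t 1.3 pos [ 399.6 -225.7  302.4] rot [-1.7999e+02  1.0000e-02 -5.1800e+00] F [ 1.6 -0.7  0.2] gap 0.999 grip 0.0
grasp dock-frame [-232.3 -303.3  224.4] shift [  71.  -116.1  176.4] turn rad 0.0
```

Emit:
step_arm(plan=[23.7,-38.7,0,0,23.7,-38.7,0,0,23.6,-38.7,0,0,0,0,30,0,0,0,40,0,0,0,40,0,0,0,30,0,0,0,20,0,0,0,12,0,0,0,4.4,0,0,0,0,0])

```text
time: 2.4
position: [480.1, -118.4, 126.2]
ee_rot: [-180.0, 0.0, -5.2]
force: [-0.0, 0.1, 0.6]
finger_gap: 1.001
grasp_force: 0.0
```

```bash
python3 - <<'E'
from h import *
d=R.from_euler('z',CY,degrees=True).as_matrix()@[-5,0,0]
delta(CH+d+[0,0,3],CY)
s=snap("side"); c=s["color"][120:300,270:470,::-1]; cv2.imwrite("pics/g1.png",cv2.resize(c,None,fx=3,fy=3,interpolation=cv2.INTER_CUBIC))
E
```

```text
t 2.4 pos [ 480.1 -118.4  126.2] rot [-1.7999e+02  2.0000e-02 -5.1700e+00] F [-0.   0.1  0.6] gap 1.001 grip 0.0
grasp dock-frame [-138.9 -206.9   48.2] shift [ 0.5 -1.9  0.2] turn rad 0.0
```

View pics/g1.png

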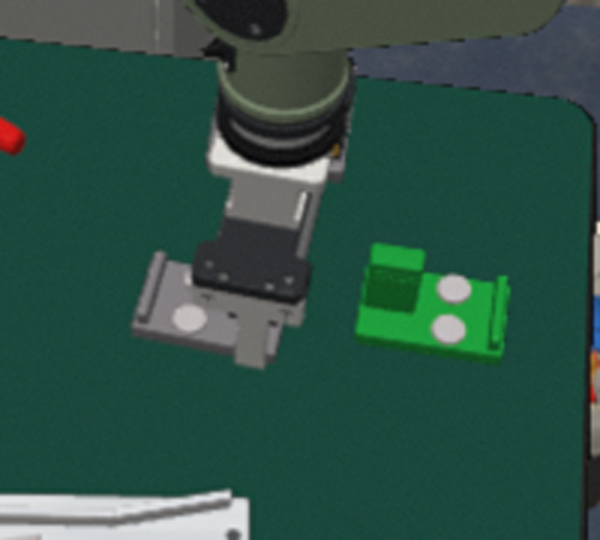

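The gripper straddles the narrow carrier's handle: the near finger is at crop (255,345) and the ridge at (150,285) is clear. I'll trim by about 2 mm and close.

Emit:
step_arm(plan=[0.5,-1.9,0,0,0,0,0,0])

```text
time: 2.65
position: [481.7, -116.7, 127.4]
ee_rot: [180.0, -0.1, -5.2]
force: [0.1, 0.5, 0.3]
finger_gap: 1.0
grasp_force: 0.0
```

Emit:
step_arm(plan=[0,0,0,0,0,0,0,0,0,0,0,0,0,0,0,0,0,0,0,0,0,0,0,0,0,0,0,0,0,0,0,0,0,0,0,0,0,0,0,0], jaw=255)

```text
time: 3.65
position: [480.8, -116.6, 126.2]
ee_rot: [180.0, -0.0, -5.2]
force: [1.3, -1.3, -0.7]
finger_gap: 0.194
grasp_force: 30.0
```

Emit:
step_arm(plan=[0,0,-10,0,0,0,-25,0,0,0,-25,0,0,0,-10,0,0,0,0,-0.072,0,0,0,-0.072,0,0,0,-0.072,0,0,0,0])

```text
time: 4.45
position: [480.4, -116.3, 195.9]
ee_rot: [-180.0, 0.0, 7.2]
force: [-0.5, 0.5, -2.0]
finger_gap: 0.189
grasp_force: 30.0
```

```bash
python3 - <<'E'
from h import *
delta(todock([-110,0,54]),DY)
E
```

```text
t 4.45 pos [ 480.4 -116.3  195.9] rot [-1.7997e+02  4.0000e-02  7.2000e+00] F [-0.5  0.5 -2. ] gap 0.189 grip 30.0
grasp dock-frame [-138.4 -204.8  117.9] shift [  28.4 -204.8   63.9] turn rad 0.0
```

Emit:
step_arm(plan=[2,-15,0,0,4,-30,0,0,5,-35,0,0,5,-35,0,0,5,-35,0,0,4,-30,0,0,3.4,-18,0,0,0,-6.8,0,0,0,0,25,0,0,0,15,0,0,0,0,0])

```text
time: 5.55
position: [480.9, 90.2, 153.9]
ee_rot: [-180.0, 0.3, 7.2]
force: [0.3, 0.8, -2.1]
finger_gap: 0.19
grasp_force: 30.0
```

```bash
python3 - <<'E'
from h import *
delta(todock([-110,0,54]),DY)
s=snap("side"); c=s["color"][215:375,190:400,::-1]; cv2.imwrite("pics/g2.png",cv2.resize(c,None,fx=3,fy=3,interpolation=cv2.INTER_CUBIC))
E
```

```text
t 5.55 pos [480.9  90.2 153.9] rot [-179.97    0.35    7.17] F [ 0.3  0.8 -2.1] gap 0.19 grip 30.0
grasp dock-frame [-112.4    0.    75.9] shift [ 2.4  0.  21.9] turn rad -0.001
```

View pics/g2.png

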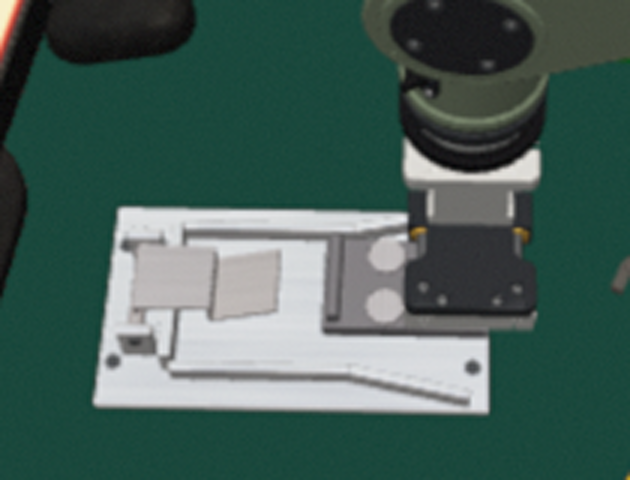

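The carrier is above the channel with its ridge at crop (335,275), facing the catch strip at (215,280). Lowering it now.

Emit:
step_arm(plan=[2.4,0,6,0,0,0,6,0,0,0,5,0,0,0,3,0,0,0,1.5,0,0,0,0,0,0,0,0,0])

```text
time: 6.3
position: [485.8, 90.6, 134.9]
ee_rot: [180.0, -0.0, 7.2]
force: [0.3, -0.1, -1.2]
finger_gap: 0.194
grasp_force: 30.0
```

```bash
python3 - <<'E'
from h import *
delta(todock([-110,0,54]),DY)
E
```

```text
t 6.3 pos [485.8  90.6 134.9] rot [ 1.80e+02 -2.00e-02  7.21e+00] F [ 0.3 -0.1 -1.2] gap 0.194 grip 30.0
grasp dock-frame [-107.1   -0.3   56.9] shift [-2.9 -0.3  2.9] turn rad 0.0
```

Emit:
step_arm(plan=[0,0,1,0,0,0,0.8,0,0,0,0,0])

```text
time: 6.6
position: [485.6, 90.6, 132.9]
ee_rot: [-180.0, 0.0, 7.2]
force: [0.2, 0.4, -0.3]
finger_gap: 0.186
grasp_force: 30.0
```

Emit:
step_arm(plan=[0,0,0.8,0,0,0,0,0])

```text
time: 6.8
position: [485.8, 90.6, 132.2]
ee_rot: [180.0, -0.0, 7.2]
force: [-0.1, -0.8, -1.5]
finger_gap: 0.189
grasp_force: 30.0
```

Emit:
step_arm(plan=[0,0,0.6,0,0,0,0,0])

```text
time: 7.0
position: [485.8, 90.6, 132.2]
ee_rot: [180.0, -0.0, 7.2]
force: [-2.7, -0.6, 5.3]
finger_gap: 0.194
grasp_force: 30.0
```

Emit:
step_arm(plan=[0,0,0.5,0,0,0,0,0])

```text
time: 7.2
position: [485.8, 90.6, 132.2]
ee_rot: [180.0, -0.0, 7.2]
force: [-4.1, -0.5, 9.2]
finger_gap: 0.19
grasp_force: 30.0
```

Emit:
step_arm(plan=[0,0,-0.8,0,4,0,0,0,6,0,0,0,6,0,0,0,6,0,0,0,6,0,0,0,6,0,0,0,4,0,0,0,0,0,0,0])

```text
time: 8.1
position: [523.0, 95.3, 132.2]
ee_rot: [180.0, 0.1, 7.2]
force: [-2.8, -0.5, 6.6]
finger_gap: 0.192
grasp_force: 30.0
```

```bash
python3 - <<'E'
from h import *
delta(todock([-22,0,54]),DY)
s=snap("side"); c=s["color"][215:375,190:400,::-1]; cv2.imwrite("pics/g3.png",cv2.resize(c,None,fx=3,fy=3,interpolation=cv2.INTER_CUBIC))
E
```

```text
t 8.1 pos [523.   95.3 132.2] rot [1.80e+02 1.10e-01 7.22e+00] F [-2.8 -0.5  6.6] gap 0.192 grip 30.0
grasp dock-frame [-69.7  -0.3  54.2] shift [47.7 -0.3  0.2] turn rad 0.0
```

View pics/g3.png

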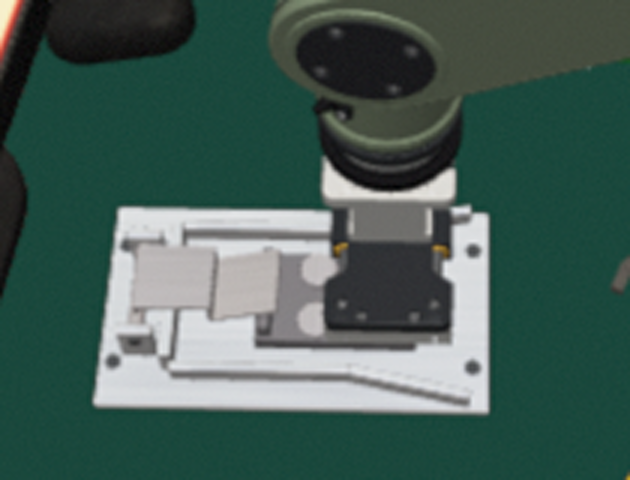

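The carrier sits between the rails with its ridge entering under the lip at crop (265,300). Pushing on.

Emit:
step_arm(plan=[3,0,-0.3,0,4,0,0,0,4,0,0,0,4,0,0,0,3,0,0,0,0,0,0,0])

```text
time: 8.75
position: [539.2, 97.5, 132.2]
ee_rot: [-180.0, 0.3, 7.2]
force: [-8.2, -1.0, 9.8]
finger_gap: 0.189
grasp_force: 30.0
```

Emit:
step_arm(plan=[4,0,0,0,4,0,0,0,4,0,0,0,0,0,0,0])

```text
time: 9.15
position: [550.1, 99.0, 132.1]
ee_rot: [-180.0, 0.5, 7.2]
force: [-10.6, -0.8, 13.8]
finger_gap: 0.188
grasp_force: 30.0
```

Emit:
step_arm(plan=[3,0,0,0,3,0,0,0,3,0,0,0,0,0,0,0])

```text
time: 9.55
position: [558.7, 100.1, 132.0]
ee_rot: [-180.0, 0.6, 7.2]
force: [-9.4, -0.6, 10.9]
finger_gap: 0.191
grasp_force: 30.0
```

```bash
python3 - <<'E'
from h import *
delta(todock([-22,0,54]),DY)
E
```

```text
t 9.55 pos [558.7 100.1 132. ] rot [-179.98    0.57    7.24] F [-9.4 -0.6 10.9] gap 0.191 grip 30.0
grasp dock-frame [-34.4   0.   54. ] shift [12.4  0.   0. ] turn rad 0.001
```

Emit:
step_arm(plan=[2,0,-0.3,0,2,0,0,0,2,0,0,0,0,0,0,0])

```text
time: 9.95
position: [568.2, 101.0, 132.2]
ee_rot: [-180.0, -0.0, 7.2]
force: [-1.8, 0.2, 0.8]
finger_gap: 0.191
grasp_force: 30.0
```

Emit:
step_arm(plan=[1.5,0,0,0,1.5,0,0,0,0,0,0,0])

```text
time: 10.25
position: [570.1, 101.3, 132.1]
ee_rot: [-180.0, 0.2, 7.2]
force: [-4.5, -0.6, 4.1]
finger_gap: 0.186
grasp_force: 30.0
```

```bash
python3 - <<'E'
from h import *
delta(todock([-22,0,54]),DY)
s=snap("side"); c=s["color"][265:365,205:365,::-1]; cv2.imwrite("pics/g4.png",cv2.resize(c,None,fx=4,fy=4,interpolation=cv2.INTER_CUBIC))
E
```

```text
t 10.25 pos [570.1 101.3 132.1] rot [-1.80e+02  1.70e-01  7.22e+00] F [-4.5 -0.6  4.1] gap 0.186 grip 30.0
grasp dock-frame [-22.3  -0.3  54.1] shift [ 0.3 -0.3  0.1] turn rad 0.0
```

View pics/g4.png

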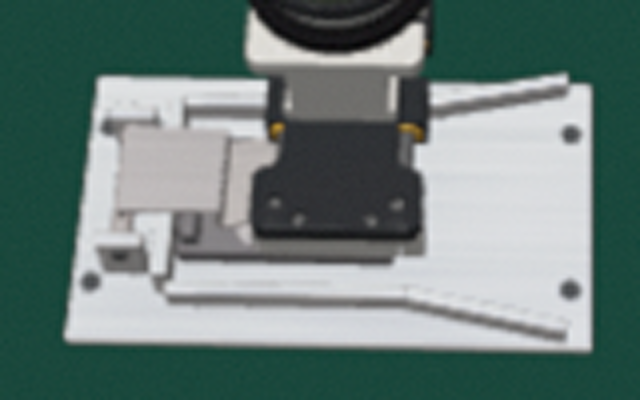

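The push force fell from about 10 N to 2 N as the handle passed about -27 mm, which is the click. It is now rising against the end wall, and the picture shows the ridge at crop (187,225), behind the bend at (225,150). Releasing.

Emit:
step_arm(plan=[-1,0,-0.4,0,0,0,0,0])

```text
time: 10.5
position: [569.8, 101.2, 132.2]
ee_rot: [-180.0, 0.0, 7.2]
force: [-2.4, 0.1, -0.5]
finger_gap: 0.188
grasp_force: 30.0
```

Emit:
step_arm(plan=[0,0,0,0,0,0,0,0,0,0,0,0,0,0,0,0,0,0,0,0,0,0,0,0,0,0,0,0,0,0,0,0], jaw=0)

```text
time: 11.3
position: [570.0, 101.2, 132.8]
ee_rot: [-180.0, -0.0, 7.2]
force: [-0.4, -0.3, 0.1]
finger_gap: 0.835
grasp_force: 0.0
```

Emit:
step_arm(plan=[0,0,-8,0,0,0,-20,0,0,0,-30,0,0,0,-30,0,0,0,-30,0,0,0,-20,0,-30,0,0,0,-40,0,0,0,-40,0,0,0,-30,0,0,0,0,0,0,0,0,0,0,0])

```text
time: 12.5
position: [431.4, 83.7, 271.8]
ee_rot: [180.0, -0.2, 7.2]
force: [0.4, -0.8, 0.0]
finger_gap: 1.003
grasp_force: 0.0
```

```bash
python3 - <<'E'
from h import *
delta(todock([-22,0,54]),DY)
s=snap("side"); t=snap("top")
m=np.zeros((560,800,3),np.uint8)
a=cv2.resize(s["color"][265:365,205:365,::-1],None,fx=3,fy=3,interpolation=cv2.INTER_CUBIC)
b=cv2.resize(t["color"][150:280,235:335,::-1],None,fx=3,fy=3,interpolation=cv2.INTER_CUBIC)
c=cv2.resize(s["color"][125:250,300:450,::-1],None,fx=2,fy=2,interpolation=cv2.INTER_CUBIC)
m[:300,:480]=a; m[:390,490:790]=b; m[305:555,:300]=c
cv2.imwrite("pics/end.png",m)
E
```

```text
t 12.5 pos [431.4  83.7 271.8] rot [ 1.7998e+02 -1.5000e-01  7.2000e+00] F [ 0.4 -0.8  0. ] gap 1.003 grip 0.0
grasp dock-frame [-161.7   -0.4  193.8] shift [139.7  -0.4 139.8] turn rad -0.0
```

View pics/end.png

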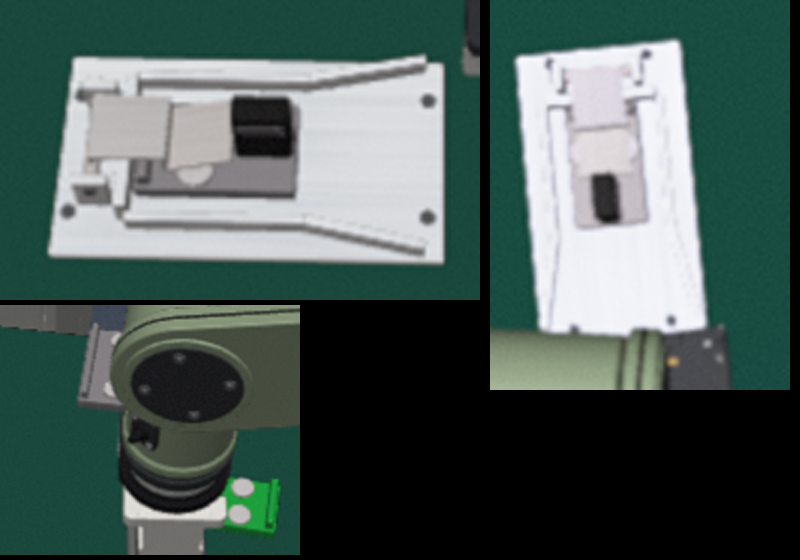

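The carrier is in the channel with its handle at side crop (263,127) and its ridge at (143,170), behind the bend line at (168,135). The arm is clear. One numeric check before I hand it in.

```bash
python3 - <<'E'
from h import *
import pickle
t=snap("top"); s=snap("side"); s0=pickle.load(open("side0.pkl","rb")); t0=pickle.load(open("top0.pkl","rb"))
for S,b,z in((t,(262,200,288,230),70),(s,(278,295,306,320),58)):
    hsv=cv2.cvtColor(S["color"],cv2.COLOR_RGB2HSV); m=cv2.inRange(hsv,(0,0,0),(180,255,60)); k=np.zeros_like(m);x0,y0,x1,y1=b;k[y0:y1,x0:x1]=m[y0:y1,x0:x1]
    M=cv2.moments(k,True); u,v=M['m10']/M['m00'],M['m01']/M['m00']; print(np.round(dock(plane(S,u,v,z)),1))
for z in(22,34): print("ridge",np.round(dock(plane(s,205+143/3,265+(160 if z==34 else 178)/3,z)),1))
# strip image change (catch down again?)
d=lambda a,b,y0,y1,x0,x1: np.abs(a["color"][y0:y1,x0:x1].astype(int)-b["color"][y0:y1,x0:x1]).mean().round(2)
print("strip diff",d(s,s0,299,315,238,258), d(t,t0,175,188,264,277),"floor ref",d(s,s0,300,330,330,350))
w=d(t,t0,236,278,418,460); print("wide diff",w)
E
```

```text
[-20.6  -1.2  70. ]
[-16.3   6.1  58. ]
ridge [56.8 25.1 22. ]
ridge [56.  18.6 34. ]
strip diff 0.75 0.88 floor ref 0.55
wide diff 1.4
```

The handle is at dock x of about -20 mm, the ridge is past the bend, the strip is back in its original place and the wide carrier has not moved. Handing in.

```bash
python3 -c "
from plant import ctrl
print(ctrl.close_job())"
```

```text
the job is handed in; nothing more can be done
None
```

The narrow carrier is home in the dock, latched under the spring catch and released; the wide carrier stands where it was, and the job is handed in after about 13 s of robot time.

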